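Comb the steel pins straight in their grooved tray

ROBOT

A 7-joint arm with a two-finger parallel gripper is mounted at the origin on a cart in front of the work surface, level with it; the furniture and walls round the work are solid. World frame = base frame: x ahead of the robot, y to its left, z up, the work surface at z = 0. Lengths are in mm, angles in rad, forces in N, time in s.
With the tool pointing down it reaches from about 425 to 950 mm from the base axis. Payload 4.7 kg.
Tool frame: the origin (TCP) lies on the centre line of the jaws, within the pads' length; the fingertips stand 17 mm ahead of it and the grasp point (between the pads) lies 2 mm behind it (r.tip_reach is the distance from the TCP to the fingertips, in mm); x points along the fingers, y is the direction in which the jaws open and shut, and the axes are right-handed (so a half turn about x gives the same grasp; the last joint's range is limited). The gripper opens to 85 mm and grips with 20 to 120 N. Pads are 22 mm wide; open, the fingers measure 114 mm over their backs; the gripper's body (76 mm by 85 mm) begins 54 mm behind the grasp point. The pads swing forward as they close: fully open they stand 13 mm farther back than shut.
Start: joints at [-1.134, 0.469, -0.049, 1.532, 0.024, 1.141, -0.082], TCP at [303.133, 603.123, 248.335] pointing down, gripper open.
Joint ranges: [-2.59, 2.59], [-0.33, 1.99], [-1.39, 1.29], [0.1, 2.45], [-1.04, 4.18], [0.21, 1.99], [-2.66, 2.66]. Speed limits (rad/s): [2.57, 2.57, 3.14, 3.14, 3.14, 3.14, 3.14].

INTERFACE

Orientations are given as a unit quaternion [w, x, y, z].
In Python, from station import monitor, viewer, job, r gives the robot as it stands.
- The arm moves only by the tool drive_tool, never from a script. Its argument "increments" is a list of rows, each a list of 7 numbers: the shift along the tool's x, y, z in mm, then the turn, a rotation vector about the tool's x, y, z in degrees, then the finger opening in mm, from 0 to 85.4. A call has 1 to 10 rows; each row shifts and turns the commanded pose from where the row before left it, along the tool's axes as they then stand; what a row does not reach is not made up. A row lasts 1/8 s, in which the tool goes at most 62.5 mm and 10.7 degrees, less where a joint would pass 70% of its speed; a pose out of reach is approached as far as the arm can. A call is refused whole if a number of a shift passes 62.5 or a number of a turn 10.7, either way. A call with a gripper value outside its range is refused whole. The fingers move at their own pace and stop on an object; the grip force is fixed at half the most. Time passes only in rows, so rows that do not move let the fingers close. It gives the time, the measured TCP pose, the force and the opening at its end, in the units of the state.
- monitor.get_obs(): the state, without advancing time (a new reading comes with each control period).
- viewer.camera(name): name is "scene" or "top" or "wrist"; returns (picture, depth): 400x640x3 uint8, blue, green, red; 400x640 float32, mm along the optical axis (not along the pixel's ray), 0 where there is no reading.
- viewer.camera_model(name): a dict with "camera_matrix" (3x3 intrinsics, pixels), "R" (3x3) and "t" (3): a world point X has camera coordinates R X + t. Camera axes: x right, y down, z forward; pixel columns grow to the right and rows downward; lengths in mm; the calibration is good to about 2 mm. A picture is of the moment at which its call begins: read the wrist's pose just before it. camera_model takes no time and is no camera call; for the wrist camera it gives the pose at the moment of the call.
- job.close_job(): hands the job in, once; it reports no verdict.
The state is a dict: "clock": time; "joint_pos": joint angles; "joint_velocities": joint speeds; "joint_efforts": joint torques, N m; "tool_pos": TCP position; "eef_rot": TCP orientation; "ft_force": force on the tool from outside, world axes, zero at the start; "torque": the same for the moment, N m; "finger_gap": finger opening in mm.
Only numpy, scipy, OpenCV 4.12 (cv2) and the standard library are available. Lean on these libraries where they do the work, as an engineer would, in place of code of your own. Each camera call takes 0.05 s, during which the arm holds its last target. There are 200 camera calls.

TASK

The two steel pins in the grooved tray are lying crooked across its ridges. Take the rake by its upright grip, set its tines down into the tray at the middle of the pins and comb along the grooves to one end of the tray and back to the other, until each pin lies down in a groove; then stand the rake on the bench beside the tray and let go. Use only the rake on the pins, not the gripper.

Things in the scene. Friction and masses are not known exactly. Their poses are not given: they have to be found in the camera images.
- pin_tray: grey open tray, fixed, 148 x 124 mm, rim 29 mm high, 4 mm thick. Origin: centre of its underside, on the bench; x along its grooves (the long side), z up. Inside (140 x 116 mm): three round ridges along x at y = -38, 0, +38 mm, crests 20 mm above the bench; two grooves at y = -19, +19 mm, floor 11 mm up; flat ledges outside them. The bench is free for 15 mm beside both long sides.
- rake_grip (a point): wooden rake, standing on 2 slippery runners. Point: mid grip (24 mm in x, 30 in y, 54-106 mm up), 83 mm above the soles. x: combing direction, z up. Bar 152 mm along y, 42-54 mm up; under it, right below the grip, 3 tines 6 mm thick, tips 21.5 mm up, at y = 0, +-38 mm. Runners (y +-68 to 76, 50 mm long) go astride the tray, just over the bench, tines then just above its ridges; travel +-55 mm from its middle.
- pin_0_center (a point): loose steel pin, a cylinder 16 mm thick and 120 mm long. The point is its centre; x is along its length. At the start it lies across two neighbouring ridges, some 24 degrees crooked, over the middle of one groove (centre 28 mm above the bench); lying in a groove its centre is 19 mm above the bench.
- pin_1_center (a point): the other steel pin, just the same, over the other groove.

How it is judged:
By the outcome, as a careful person would: the job done as asked, in the order asked, and still so for the second after the job is handed in, with the robot touching nothing.
It also fails if it takes over 48 s, if anything falls off the work surface, if the arm or the gripper's body presses on something with over 40 N, if the wrist force passes 120 N, or if a joint passes its speed limit or range.

## Working session

There is one attempt and no reset: what is moved stays moved. The work goes in short steps, Python scripts to look and compute and a tool call to move; the robot and the scene stay as the last step left them, time stands still between calls to the robot, and variables do not carry over. Pictures are saved under pics/ and viewed, about 8 in all and at most 12, crops included, and the job is handed in when it is done.

Besides the shell and the picture viewer there is one more tool, called after "Call:" by a JSON object that holds its "api" and its "payload", one argument or row to a line. drive_tool: Moves the arm, as the interface text tells. Its arguments: {"type":"object","properties":{"increments":{"type":"array"}},"required":["increments"]}

```bash
mkdir -p pics; ls
python3 - <<'E'
from station import monitor, viewer, job, r
import cv2,numpy as np
o=monitor.get_obs();print({k:np.round(v,3) for k,v in o.items()})
for n in("scene","top"):
    p,d=viewer.camera(n);cv2.imwrite(f"pics/{n}0.png",p);np.save(f"pics/{n}0.npy",d)
    m=viewer.camera_model(n);print(n,m["camera_matrix"],m["R"],m["t"])
E
```

```text
pics
{'clock': np.float64(0.0), 'joint_pos': array([-1.134,  0.469, -0.049,  1.534,  0.024,  1.141, -0.082]), 'joint_velocities': array([ 0.001, -0.   , -0.001, -0.001, -0.001,  0.001,  0.001]), 'joint_efforts': array([-1.0000e-03, -5.1029e+01, -4.7000e-02, -2.3771e+01,  1.1000e-02,
        7.0000e-03, -0.0000e+00]), 'tool_pos': array([302.912, 602.585, 247.218]), 'eef_rot': array([ 0.688,  0.162,  0.688, -0.164]), 'ft_force': array([-0.158, -0.1  , -0.025]), 'torque': array([-0.032,  0.022, -0.002]), 'finger_gap': np.float64(85.47)}
scene [[421.92463578   0.         320.3492849 ]
 [  0.         421.92463578 194.36603689]
 [  0.           0.           1.        ]] [[ 0.42807271 -0.90369747 -0.00919998]
 [-0.51723814 -0.23663756 -0.82247636]
 [ 0.74109275  0.35683827 -0.56872488]] [-477.09098315  274.5133236   606.44841869]
top [[362.21049457   0.         322.91154703]
 [  0.         362.21049457 199.08247454]
 [  0.           0.           1.        ]] [[-0.01925499 -0.99972404 -0.01345668]
 [-0.98032943  0.02152225 -0.19619123]
 [ 0.19642671  0.00941432 -0.98047331]] [-248.41226318  524.30860825  835.59827706]
```

View pics/top0.png

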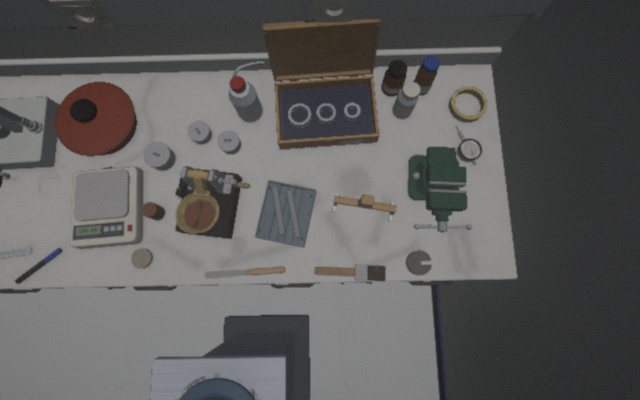

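View pics/scene0.png

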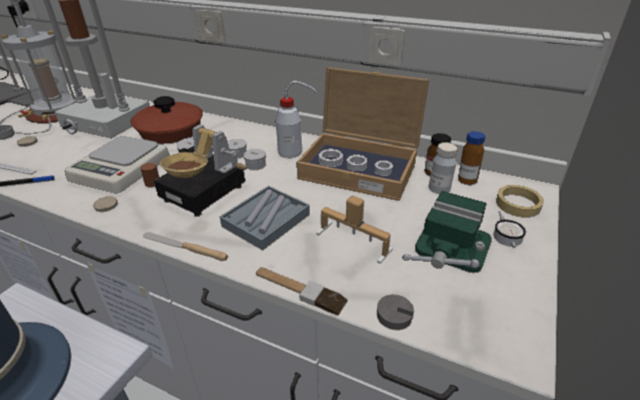

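The top view shows the tray at about (286,213) and the rake at about (366,203), with its bar along the image rows. I'll enlarge that area.

```bash
python3 - <<'E'
import cv2
p=cv2.imread("pics/top0.png")[170:260,245:405]
cv2.imwrite("pics/crop1.png",cv2.resize(cv2.convertScaleAbs(p,alpha=1.5),None,fx=5,fy=5,interpolation=cv2.INTER_CUBIC))
E
cat > h.py <<'E'
from station import monitor, viewer, job, r
import numpy as np
def ray(n,u,v,z,m=None):
    m=m or viewer.camera_model(n);K,R,t=[np.array(m[k]) for k in("camera_matrix","R","t")]
    c=-R.T@t;d=R.T@np.linalg.solve(K,[u,v,1.]);return c+d*(z-c[2])/d[2]
def proj(n,X,m=None):
    m=m or viewer.camera_model(n);K,R,t=[np.array(m[k]) for k in("camera_matrix","R","t")]
    q=K@(R@np.array(X)+t);return q[:2]/q[2]
E
```

```text
(no output)
```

View pics/crop1.png

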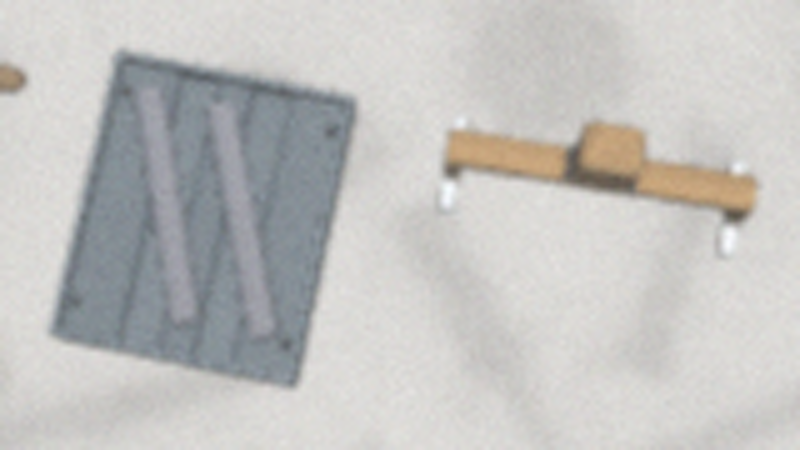

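The crop shows the tray rim corners at (120,52), (357,98), (297,385) and (52,335), both pins crossing the ridges, the rake bar from (447,148) to (755,195), and the grip top at about (615,150).

Run:
```python
from h import *
f=lambda u,v,z:ray("top",245+(u+.5)/5-.5,170+(v+.5)/5-.5,z)
T=[f(*c,29) for c in((120,52),(357,98),(297,385),(52,335))]
for t in T:print(t.round(1))
c=np.mean(T,0);gx=(T[0]+T[1]-T[2]-T[3])/2;print("tray",c.round(1),"groove dir",np.degrees(np.arctan2(gx[1],gx[0])),np.linalg.norm(gx))
gy=(T[0]+T[3]-T[1]-T[2])/2;print("ydir",np.degrees(np.arctan2(gy[1],gy[0])),np.linalg.norm(gy))
for a,b in(((148,90),(185,322)),((218,103),(264,338))):
    A,B=f(*a,36),f(*b,36);d=A-B;print("pin",((A+B)/2).round(1),np.degrees(np.arctan2(d[1],d[0])),np.linalg.norm(d))
L,Rr=f(447,148,54),f(755,195,54);d=L-Rr;print("bar",((L+Rr)/2).round(1),np.degrees(np.arctan2(d[1],d[0])),np.linalg.norm(d))
print("grip top",f(615,150,106).round(1))
o=monitor.get_obs();from scipy.spatial.transform import Rotation as Ro
print(Ro.from_quat(np.roll(o["eef_rot"],-1)).as_matrix().round(3))
```

```text
[ 575.7 -122.1   29. ]
[ 549.1 -242.    29. ]
[ 406.  -210.5   29. ]
[432.9 -90.   29. ]
tray [ 490.9 -166.2   29. ] groove dir -12.540463787637973 146.4938798602199
ydir 77.44860272549589 123.11768965786796
pin [ 495.6 -147.    36. ] 9.213110396973217 118.29608073477443
pin [ 487.5 -183.8   36. ] 10.754398779873744 120.01417946223786
bar [ 504.2 -360.2   54. ] 79.8902938135219 150.47839592451456
grip top [ 504.5 -361.7  106. ]
[[-0.001  0.449  0.893]
 [-0.002  0.893 -0.449]
 [-1.    -0.002  0.   ]]
```

Call:
{"api": "drive_tool", "payload": {
  "increments": [
    [0, -5, 58, 5, 0, 0, 85],
    [0, -5, 58, 5, 0, 0, 85],
    [0, -5, 58, 5, 0, 0, 85],
    [0, -5, 58, 5, 0, 0, 85],
    [0, -5, 57, 5, 0, 0, 85],
    [0, -5, 57, 5, 0, 0, 85],
    [0, -5, 57, 5, 0, 0, 85],
    [0, -5, 57, 5, 0, 0, 85],
    [0, -5, 56, 5, 0, 0, 85],
    [0, -5, 56, 5, 0, 0, 85]
  ]
}}

```text
clock: 1.35
tool_pos: [630.3, 151.3, 247.8]
eef_rot: [0.554, 0.439, 0.554, -0.44]
ft_force: [0.5, 0.3, 0.4]
finger_gap: 84.9
```

Call:
{"api": "drive_tool", "payload": {
  "increments": [
    [0, -5, 56, 5, 0, 0, 85],
    [0, -5, 56, 5, 0, 0, 85],
    [0, -5, 55, 5, 0, 0, 85],
    [0, -5, 55, 5, 0, 0, 85],
    [0, -5, 55, 5, 0, 0, 85],
    [0, -5, 54, 0, 0, 0, 85],
    [0, -5, 54, 0, 0, 0, 85],
    [0, -5, 54, 0, 0, 0, 85],
    [0, 0, 0, 0, 0, 0, 85]
  ]
}}

```text
clock: 2.48
tool_pos: [570.5, -284.6, 248.3]
eef_rot: [-0.444, -0.549, -0.443, 0.552]
ft_force: [-0.1, 1.4, 0.1]
finger_gap: 84.7
```

```bash
cat >> h.py <<'E'
from scipy.spatial.transform import Rotation as Ro
def tool():
    o=monitor.get_obs();R=Ro.from_quat(np.roll(o["eef_rot"],-1)).as_matrix();return np.array(o["tool_pos"]),R
def to(X,yaw):
    p,R=tool();y=np.degrees(np.arctan2(R[1,1],R[0,1]))
    print("at",p.round(1),"yaw",y.round(2),"tilt axis",R[:,0].round(3),"shift",(R.T@(np.array(X)-p)).round(1),"turn x",round(y-yaw,2))
E
python3 - <<'E'
from h import *
import cv2,pickle
to([504.5,-361,82],-10.1)
m=viewer.camera_model("wrist");p,d=viewer.camera("wrist")
pickle.dump((m,d),open("pics/w1.pkl","wb"));cv2.imwrite("pics/w1.png",cv2.convertScaleAbs(p,alpha=1.4))
E
```

```text
at [ 570.5 -284.6  248.3] yaw -12.26 tilt axis [-0.002 -0.003 -1.   ] shift [166.6 -48.1  88.2] turn x -2.16
```

View pics/w1.png

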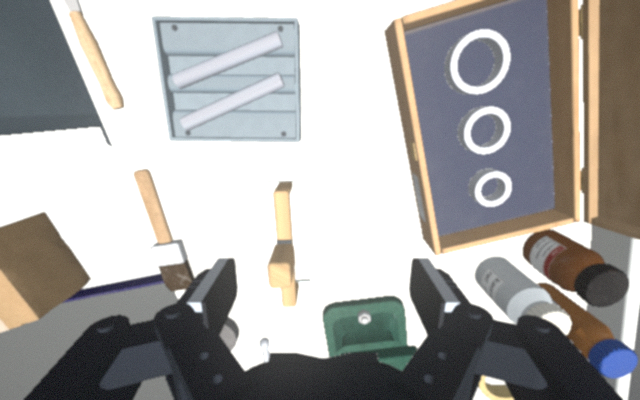

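The wrist view shows the tray at the upper left (rim corners (155,18), (299,19), (299,139), (171,139)) and the rake bar from (284,182) to (290,305), with the grip at about (282,262). The depth image will give exact positions.

Run:
```python
from h import *
import cv2,pickle
m,d=pickle.load(open("pics/w1.pkl","rb"))
K,R,t=[np.array(m[k]) for k in("camera_matrix","R","t")]
v,u=np.mgrid[0:400,0:640];P=np.stack([(u-K[0,2])/K[0,0]*d,(v-K[1,2])/K[1,1]*d,d],-1)
W=(P-t)@R
def rect(n,lo,hi,box):
    x0,y0,x1,y1=box;k=np.zeros(d.shape,bool);k[y0:y1,x0:x1]=1
    k&=(W[...,2]>lo)&(W[...,2]<hi)&(d>0)
    q=W[k][:,:2].astype(np.float32)
    if len(q)<5:return print(n,len(q))
    (cx,cy),(w,h),a=cv2.minAreaRect(q);print(n,len(q),"c",round(cx,1),round(cy,1),"size",round(w,1),round(h,1),"ang",round(a,1),"z",np.median(W[k][:,2]).round(1))
rect("grip",98,112,(255,170,310,300));rect("bar",48,59,(255,170,310,315))
rect("rim",25,33,(145,10,310,150));rect("pinA",31,42,(160,25,292,95));rect("pins",31,42,(160,25,292,135))
T=[ray("w",*c,29,m) for c in((155,18),(299,19),(299,139),(171,139))];print(np.round(T,1),np.mean(T,0))
```

```text
grip 611 c 507.1 -356.5 size 29.9 24.1 ang 79.7 z 104.3
bar 1170 c 508.3 -356.4 size 149.9 21.0 ang 79.5 z 52.8
rim 3599 c 493.4 -160.3 size 124.0 148.1 ang 77.1 z 28.4
pinA 2167 c 500.2 -157.8 size 119.9 51.3 ang 7.6 z 33.9
pins 3108 c 493.9 -159.9 size 133.6 55.3 ang 8.7 z 34.0
[[ 439.7  -87.6   29. ]
 [ 580.8 -119.4   29. ]
 [ 552.6 -234.6   29. ]
 [ 411.7 -203.8   29. ]] [ 496.20023226 -161.36158786   29.        ]
```

```bash
python3 -c "
from h import *
to([506.5,-357.5,83],-10.4)"
```

```text
at [ 572.3 -280.9  248. ] yaw -11.98 tilt axis [-0.001 -0.    -1.   ] shift [165.1 -48.4  88.5] turn x -1.58
```

Call:
{"api": "drive_tool", "payload": {
  "increments": [
    [0, -16, 30, -1.6, 0, 0, 85],
    [0, -16, 30, 0, 0, 0, 85],
    [0, -16, 28, 0, 0, 0, 85],
    [30, 0, 0, 0, 0, 0, 85],
    [30, 0, 0, 0, 0, 0, 85],
    [15, 0, 0, 0, 0, 0, 85],
    [0, 0, 0, 0, 0, 0, 85],
    [0, 0, 0, 0, 0, 0, 85]
  ]
}}

```text
clock: 3.52
tool_pos: [511.3, -356.1, 174.3]
eef_rot: [0.455, 0.542, 0.454, -0.542]
ft_force: [0.9, 1.0, 0.2]
finger_gap: 84.9
```

Run:
```python
from h import *
import cv2
to([506.5,-357.5,83],-10.4);to([506.5,-357.5,83],-10.4)
p,d=viewer.camera("wrist");cv2.imwrite("pics/w2.png",cv2.convertScaleAbs(p,alpha=1.3));m=viewer.camera_model("wrist")
K,R,t=[np.array(m[k]) for k in("camera_matrix","R","t")]
v,u=np.mgrid[0:400,0:640];W=(np.stack([(u-K[0,2])/K[0,0]*d,(v-K[1,2])/K[1,1]*d,d],-1)-t)@R
k=(abs(W[...,0]-507)<30)&(abs(W[...,1]+357)<30)&(abs(W[...,2]-105)<5)&(d>0)
print(k.sum(),cv2.minAreaRect(W[k][:,:2].astype(np.float32)))
```

```text
at [ 511.3 -356.1  174.3] yaw -10.05 tilt axis [ 0.002 -0.001 -1.   ] shift [91.3 -4.7  2.2] turn x 0.35
at [ 511.3 -356.1  174.3] yaw -10.05 tilt axis [ 0.002 -0.001 -1.   ] shift [91.3 -4.7  2.2] turn x 0.35
1260 ((507.3793029785156, -357.0016784667969), (29.160757064819336, 23.564485549926758), 78.67513275146484)
```

View pics/w2.png

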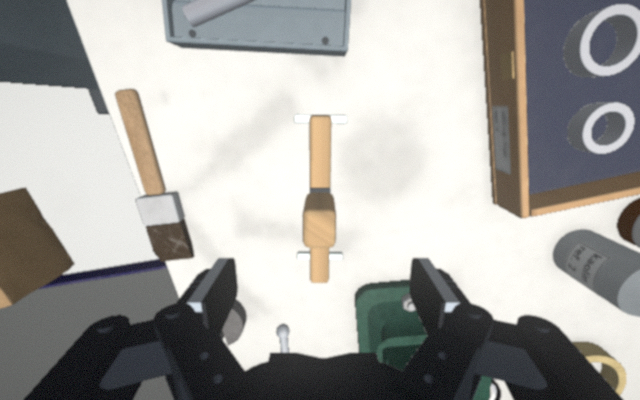

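The wrist view shows the grip centred between the open jaws at (320,215), and the vise stays clear. I'll descend and grasp.

Call:
{"api": "drive_tool", "payload": {
  "increments": [
    [30, -4, 1, 0.4, 0, 0, 85],
    [30, 0, 0, 0, 0, 0, 85],
    [22, 0, 0, 0, 0, 0, 85],
    [9, 0, 0, 0, 0, 0, 85],
    [0, 0, 0, 0, 0, 0, 60],
    [0, 0, 0, 0, 0, 0, 40],
    [0, 0, 0, 0, 0, 0, 15],
    [0, 0, 0, 0, 0, 0, 5],
    [0, 0, 0, 0, 0, 0, 5],
    [0, 0, 0, 0, 0, 0, 5]
  ]
}}

```text
clock: 4.82
tool_pos: [506.8, -356.6, 83.2]
eef_rot: [0.453, 0.544, 0.452, -0.543]
ft_force: [0.5, 0.6, 5.0]
finger_gap: 23.0
```

Call:
{"api": "drive_tool", "payload": {
  "increments": [
    [0, 0, 0, 0, 0, 0, 5],
    [0, 0, 0, 0, 0, 0, 5],
    [0, 0, 0, 0, 0, 0, 5]
  ]
}}

```text
clock: 5.2
tool_pos: [506.8, -356.6, 83.1]
eef_rot: [0.453, 0.544, 0.452, -0.543]
ft_force: [-0.1, 0.4, 6.1]
finger_gap: 23.2
```

```bash
python3 -c "
from h import *
to([507.4-13.7,-357+196,160],-12.8);print(monitor.get_obs()['torque'])"
```

```text
at [ 506.8 -356.6   83.1] yaw -10.48 tilt axis [ 0.001 -0.    -1.   ] shift [ -77.   -48.4 -189.9] turn x 2.32
[0.10386112 0.23099418 0.04189755]
```

The grasp is firm at 23 mm. I'll lift the rake and carry it over the tray.

Call:
{"api": "drive_tool", "payload": {
  "increments": [
    [-17, 0, 0, 0, 0, 0, 5],
    [-30, 0, 0, 0, 0, 0, 5],
    [-30, 0, 0, 0, 0, 0, 5],
    [0, -9, -35, 1.2, 0, 0, 5],
    [0, -10, -39, 1.1, 0, 0, 5],
    [0, -10, -39, 0, 0, 0, 5],
    [0, -10, -39, 0, 0, 0, 5],
    [0, -9, -38, 0, 0, 0, 5],
    [0, 0, 0, 0, 0, 0, 5],
    [0, 0, 0, 0, 0, 0, 5]
  ]
}}

```text
clock: 6.45
tool_pos: [499.2, -161.1, 159.7]
eef_rot: [-0.441, -0.553, -0.441, 0.553]
ft_force: [-0.3, -1.2, -2.6]
finger_gap: 23.3
```

Run:
```python
from h import *
import cv2,pickle
to([493.7,-161,86],-12.8)
for n in("wrist","top"):
    p,d=viewer.camera(n);m=viewer.camera_model(n);pickle.dump((m,d),open(f"pics/{n}3.pkl","wb"))
    if n=="wrist":a=cv2.convertScaleAbs(p,alpha=1.3)
    else:b=cv2.resize(cv2.convertScaleAbs(p[160:260,205:365],alpha=1.5),None,fx=4,fy=4)[:, :640]
cv2.imwrite("pics/c3.png",cv2.resize(np.vstack([a,b[:400]]),(480,600)))
m,d=pickle.load(open("pics/wrist3.pkl","rb"))
K,R,t=[np.array(m[k]) for k in("camera_matrix","R","t")]
v,u=np.mgrid[0:400,0:640];W=(np.stack([(u-K[0,2])/K[0,0]*d,(v-K[1,2])/K[1,1]*d,d],-1)-t)@R
near=(abs(W[...,0]-494)<105)&(abs(W[...,1]+161)<95)&(d>0)
for n,lo,hi in(("rim",25,33),("bar",124,136),("soles",70,90)):
    k=near&(W[...,2]>lo)&(W[...,2]<hi);print(n,k.sum(),cv2.minAreaRect(W[k][:,:2].astype(np.float32)),np.median(W[k][:,2]))
```

```text
at [ 499.2 -161.1  159.7] yaw -12.81 tilt axis [ 0.    -0.001 -1.   ] shift [73.7 -5.5  1.1] turn x -0.01
rim 3449 ((493.34722900390625, -160.89834594726562), (122.87004852294922, 148.3679962158203), 77.06218719482422) 27.5892573784466
bar 4423 ((499.1866455078125, -161.6737060546875), (149.8977508544922, 21.78205108642578), 77.84403991699219) 129.40666825958473
soles 1193 ((527.6342163085938, -88.14321899414062), (72.49544525146484, 30.180233001708984), 17.756641387939453) 84.08066680951835
```

View pics/c3.png

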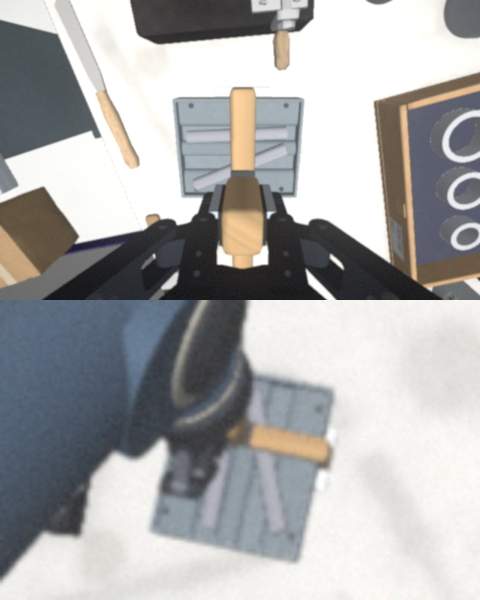

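The wrist view (upper half) shows the +y pin lying nearly straight, from (187,136) to (287,130), while the other is still crooked. That's unexpected, so I'll quantify it from depth.

Run:
```python
from h import *
import pickle,cv2
out=[]
for f in("w1","wrist3"):
    m,d=pickle.load(open(f"pics/{f}.pkl","rb"))
    K,R,t=[np.array(m[k]) for k in("camera_matrix","R","t")]
    v,u=np.mgrid[0:400,0:640];W=(np.stack([(u-K[0,2])/K[0,0]*d,(v-K[1,2])/K[1,1]*d,d],-1)-t)@R
    a=np.radians(-12.9);X=W[...,:2]-[493.4,-160.6];x=X[...,0]*np.cos(a)+X[...,1]*np.sin(a);y=-X[...,0]*np.sin(a)+X[...,1]*np.cos(a);z=W[...,2]
    # height map max in tray frame
    H=np.full((30,36),-1.);k=(abs(x)<72)&(abs(y)<60)&(d>0)&(z<60)
    np.maximum.at(H,(((60-y[k])/4).astype(int),((x[k]+72)/4).astype(int)),z[k])
    out.append(cv2.resize(np.clip(H*6,0,255).astype(np.uint8),(400,320),interpolation=cv2.INTER_NEAREST))
    print(f);print("\n".join(" ".join("%2d"%h if h>0 else " ." for h in row[::2]) for row in H))
```

```text
w1
29 29 29 29 29 28 28 28 29 29 29 29 29 28 28 28 29 28
30 21 21 20 20 20 20 20 20 20 20 21 21 21 20 20 20 20
29 21 20 19 20 20 20 20 19 20 20 20 20 20 20 31 21 20
28 20 20 22 20 20 20 21 20 20 20 20 21 20 32 34 20 20
29 20 20 20 20 20 22 19 20 20 20 20 29 34 34 36 21 21
29 22 20 20 20 20 20 20 20 20 20 30 33 35 35 36 35 21
29 19 21 20 19 20 20 19 19 19 32 35 35 36 35 33 30 19
30 18 18 16 18 17 17 17 17 32 35 36 35 35 33 25 17 15
29 12 11 11 11 11 11 28 35 35 36 36 35 32 11 11 12 11
29 11 11 11 11  . 33 34 35 35 35 34 32 11 11 10 11 10
29 11 11 11 28 33 36 35 35 35 33 27 11 10 11 10 11 11
28 11 11 30 33 35 35 35 35 31 11 10 11 11 10 11 11 11
29  . 31 35 35 36 37 34 30 16 16 15 15 16 11 32 15 15
28  . 34 35 36 35 33 28 18 18 18 18 19 18 33 34 19 18
29 20 36 35 35 32 21 20 19 19 19 20 26 33 35 36 33 20
29 20 35 33 30 20 19 19 20 20 20 29 34 35 36 35 33 20
28 17 33 28 18 19 20 19 19 19 32 34 35 36 34 31 19 18
29 13 13 13 13 14 13 14 14 31 34 36 36 34 32 13 15 13
29 11 11 11 12 11 11 10 32 35 35 36 34 31 11 10 10 11
29 13 11 11 11 10 10 32 35 36 36 35 29 11 11 11 12 10
29 10 11 11 11 11
[... 1449 characters left out ...]
9 15 14 14 14 14 13 13  .  .  . 34 35 35 32  . 10 14
28 10 11 11 11 11 11 10  .  .  . 35 34 33  .  9 10 10
29 10 10 11 10 11 10 32  .  .  . 33 31  . 10 10 12 10
28 10 11 10 11 10 32 34  .  .  .  .  .  9 11 10 11 11
28 10 11 10 10 33 35 35  .  .  .  . 10 11 10 10 11 11
29 17 16 31 33 34 35 34  .  .  .  . 16 16 17 16 16 16
28 19 30 34 35 36 35 32  .  .  .  . 19 19 19 19 19 20
28 20 34 35 36 35 32 19  .  .  .  . 20 19 19 19 19 19
28 19 35 35 34 31 19 19  .  .  .  . 19 20 19 19 19 19
29 19 34 34 31 20 20  .  .  .  .  . 19 19 20 20 20 19
28 19  .  . 20 19  .  .  .  .  .  .  .  . 19 20 21 19
28 19 20 19 19  .  .  .  .  .  .  .  .  . 20 20 21 20
28 28 29 27 20  .  .  .  .  .  .  .  .  . 19 21 29 28
```

The +y pin has already dropped into its groove: its top is at 26–27 mm, so its centre is near 19 mm, with nothing touching it that I know of. The −y pin is still crooked. I'll still comb as asked. The rake is 6 mm along the grooves from the tray middle, within 1 mm sideways and 0.8° off in yaw. Lowering at the middle.

Call:
{"api": "drive_tool", "payload": {
  "increments": [
    [0, -5.5, 0.5, 0.6, 0, 0, 5],
    [15, 0, 0, 0, 0, 0, 5],
    [15, 0, 0, 0, 0, 0, 5],
    [15, 0, 0, 0, 0, 0, 5],
    [12, 0, 0, 0, 0, 0, 5],
    [10, 0, 0, 0, 0, 0, 5],
    [8.5, 0, 0, 0, 0, 0, 5],
    [0, 0, 0, 0, 0, 0, 5],
    [0, 0, 0, 0, 0, 0, 5]
  ]
}}

```text
clock: 7.68
tool_pos: [493.9, -159.7, 83.8]
eef_rot: [0.438, 0.555, 0.438, -0.555]
ft_force: [-0.8, -0.5, -3.2]
finger_gap: 23.3
```

```bash
python3 -c "
from h import *
to([493.4,-161,84],-13.2);print(monitor.get_obs()['ft_force'])"
```

```text
at [ 493.9 -159.7   83.8] yaw -13.39 tilt axis [ 0.  0. -1.] shift [-0.2 -0.2  1.3] turn x -0.19
[-0.79388491 -0.49487409 -3.22569697]
```

The rake is in freely, showing only its own weight. Combing to the +x end.

Call:
{"api": "drive_tool", "payload": {
  "increments": [
    [0, 5, 0.5, -0.2, 0, 0, 5],
    [0, 5, 0.5, 0, 0, 0, 5],
    [0, 5, 0, 0, 0, 0, 5],
    [0, 5, 0, 0, 0, 0, 5],
    [0, 5, 0, 0, 0, 0, 5]
  ]
}}

```text
clock: 8.3
tool_pos: [518.3, -166.4, 83.7]
eef_rot: [-0.439, -0.554, -0.439, 0.554]
ft_force: [-0.1, 0.3, -2.6]
finger_gap: 22.9
```

Call:
{"api": "drive_tool", "payload": {
  "increments": [
    [0, 5, 0, 0, 0, 0, 5],
    [0, 5, 0, 0, 0, 0, 5],
    [0, 5, 0, 0, 0, 0, 5],
    [0, 5, 0, 0, 0, 0, 5],
    [0, 5, 0, 0, 0, 0, 5],
    [0, 3, 0, 0, 0, 0, 5],
    [0, 0, 0, 0, 0, 0, 5]
  ]
}}

```text
clock: 9.18
tool_pos: [545.5, -172.9, 83.7]
eef_rot: [0.439, 0.554, 0.439, -0.554]
ft_force: [-0.2, 0.1, -1.6]
finger_gap: 23.1
```

Call:
{"api": "drive_tool", "payload": {
  "increments": [
    [0, -5, 0, 0, 0, 0, 5],
    [0, -6, 0, 0, 0, 0, 5],
    [0, -6, 0, 0, 0, 0, 5],
    [0, -6, 0, 0, 0, 0, 5],
    [0, -6, 0, 0, 0, 0, 5],
    [0, -6, 0, 0, 0, 0, 5],
    [0, -6, 0, 0, 0, 0, 5],
    [0, -6, 0, 0, 0, 0, 5],
    [0, -6, 0, 0, 0, 0, 5]
  ]
}}

```text
clock: 10.3
tool_pos: [493.3, -160.6, 83.8]
eef_rot: [0.439, 0.554, 0.439, -0.554]
ft_force: [-0.0, 0.2, -2.0]
finger_gap: 23.5
```

Call:
{"api": "drive_tool", "payload": {
  "increments": [
    [0, -6, 0, 0, 0, 0, 5],
    [0, -6, 0, 0, 0, 0, 5],
    [0, -6, 0, 0, 0, 0, 5],
    [0, -6, 0, 0, 0, 0, 5],
    [0, -6, 0, 0, 0, 0, 5],
    [0, -6, 0, 0, 0, 0, 5],
    [0, -6, 0, 0, 0, 0, 5],
    [0, -6, 0, 0, 0, 0, 5],
    [0, -4, 0, 0, 0, 0, 5],
    [0, 0, 0, 0, 0, 0, 5]
  ]
}}

```text
clock: 11.55
tool_pos: [442.8, -148.7, 83.8]
eef_rot: [0.439, 0.554, 0.439, -0.554]
ft_force: [-1.2, 0.3, -2.5]
finger_gap: 23.2
```

```bash
cat > chk.py <<'E'
from h import *
import cv2,sys
to([493.4,-161,84],-13)
p,d=viewer.camera("wrist");m=viewer.camera_model("wrist");cv2.imwrite("pics/%s.png"%sys.argv[1],cv2.convertScaleAbs(p,alpha=1.3))
K,R,t=[np.array(m[k]) for k in("camera_matrix","R","t")]
v,u=np.mgrid[0:400,0:640];W=(np.stack([(u-K[0,2])/K[0,0]*d,(v-K[1,2])/K[1,1]*d,d],-1)-t)@R
a=np.radians(-12.9);X=W[...,:2]-[493.4,-160.6];x=X[...,0]*np.cos(a)+X[...,1]*np.sin(a);y=-X[...,0]*np.sin(a)+X[...,1]*np.cos(a);z=W[...,2]
H=np.full((30,36),-1.);k=(abs(x)<72)&(abs(y)<60)&(d>0)&(z<40)
np.maximum.at(H,(((60-y[k])/4).astype(int),((x[k]+72)/4).astype(int)),z[k])
print("\n".join(" ".join("%2d"%h if h>0 else " ." for h in row[::2]) for row in H))
E
python3 chk.py w4
```

```text
at [ 442.8 -148.7   83.8] yaw -13.19 tilt axis [-0.  0. -1.] shift [-0.2 52.1  0.4] turn x -0.19
29 29  .  . 29 28 29 29 29 28 28 29 28 29 29 28 29 28
29 19  .  . 20 21 20 20 20 20 20 20 20 19 20 20 20 20
29 19  .  . 20 20 20 20 20 19 19 19 20 20 21 20 20 20
28 19  .  . 20 20 20 20 20 20 20 20 20 20 20 20 19 20
29 19  .  . 20 20 20 20 19 20 20 20 20 20 20 19 20 20
29 19  .  . 20 20 20 20 19 20 19 20 19 20 19 20 20 20
29 18  .  . 19 19 19 19 20 19 19 19 19 19 19 19 19 19
29  .  .  . 17 17 17 17 17 17 17 16 17 18 20 20 21 17
29  .  .  . 21 23 23 23 23 24 24 25 25 24 25 25 25 11
29  .  .  . 25 26 26 26 26 26 26 26 27 26 27 26 26 11
30  .  .  . 26 26 27 26 27 27 26 26 26 27 26 26 26 10
29  .  .  . 26 26 26 25 26 25 25 26 25 24 24 24 23 10
29  .  .  . 25 24 24 23 22 21 21 16 16 16 15 15 15 15
29 19  .  . 19 18 19 18 19 18 18 18 18 19 19 18 18 18
28 19  .  . 20 20 19 20 20 20 19 20 19 20 20 20 20 20
29  .  .  . 20 20 20 20 19 19 20 19 19 19 20 20 20 19
29  .  .  . 19 18 18 18 18 18 18 18 18 18 18 18 20 18
16  .  .  . 13 14 21 21 22 22 23 23 24 24 24 25 26 15
10  .  .  . 10 10 25 26 26 26 26 26 26 26 26 27 26  .
 .  .  .  .  .  . 24 27 28 27 26 26 26 26 26 26 26  .
 .  .  .  .  .  .  . 26 26 26 26 26 25 25 24 25 24  .
 .  .  .  .  .  .  . 24 22 23 22 22  . 21  .  .  .  .
 .  .  .  .  .  .  . 18 17 17 17 18 17 18 18 18 17 17
 .  .  .  .  .  .  . 16 19 19 19 19 19 19 19 19 19 19
 .  .  .  .  .  .  .  . 20 20 19 20 19 19 19 19 19 20
 .  .  .  .  .  .  .  . 19 20 20 20 19 19 20 20 19 19
 .  .  .  .  .  .  .  . 19 20 20 20 20 19 20 20 19 20
 .  .  .  .  .  .  .  .  . 20 19 17 19 20 20 20 20 19
 .  .  .  .  .  .  .  .  . 19 20  .  . 19 20 20 20 19
 .  .  .  .  .  .  .  .  .  .  .  .  .  . 22 28 28 28
```

Depth shows both pins down in their grooves, with tops at 26–27 mm along the full visible length. I'll lift the rake and carry it to the free bench on the −y side.

Call:
{"api": "drive_tool", "payload": {
  "increments": [
    [-15, 0, 0, 0, 0, 0, 5],
    [-25, 0, 0, 0, 0, 0, 5],
    [-25, 0, 0, 0, 0, 0, 5],
    [-12, 0, 0, 0, 0, 0, 5],
    [0, 14, 30, 0, 0, 0, 5],
    [0, 15, 35, 0, 0, 0, 5],
    [0, 16, 35, 0, 0, 0, 5],
    [0, 16, 35, 0, 0, 0, 5],
    [0, 16, 33, 0, 0, 0, 5],
    [0, 0, 0, 0, 0, 0, 5]
  ]
}}

```text
clock: 12.85
tool_pos: [479.2, -333.4, 160.9]
eef_rot: [-0.439, -0.554, -0.437, 0.556]
ft_force: [-0.3, 0.5, -2.2]
finger_gap: 22.9
```

```bash
python3 -c "
from h import *
to([480,-330,83.3],-13)"
```

```text
at [ 479.2 -333.4  160.9] yaw -13.43 tilt axis [-0.    -0.003 -1.   ] shift [77.6 -0.1 -3.6] turn x -0.43
```

Call:
{"api": "drive_tool", "payload": {
  "increments": [
    [22, 0, 0, 0, 0, 0, 5],
    [22, 0, 0, 0, 0, 0, 5],
    [18, 0, 0, 0, 0, 0, 5],
    [8, 0, 0, 0, 0, 0, 5],
    [4, 0, 0, 0, 0, 0, 5],
    [2.5, 0, 0, 0, 0, 0, 5],
    [1, 0, 0, 0, 0, 0, 5],
    [0, 0, 0, 0, 0, 0, 5],
    [0, 0, 0, 0, 0, 0, 5]
  ]
}}

```text
clock: 13.98
tool_pos: [479.8, -330.1, 83.5]
eef_rot: [0.439, 0.554, 0.439, -0.554]
ft_force: [0.6, 0.5, -3.1]
finger_gap: 23.2
```

Call:
{"api": "drive_tool", "payload": {
  "increments": [
    [0.5, 0, 0, 0, 0, 0, 5],
    [0.4, 0, 0, 0, 0, 0, 5],
    [0, 0, 0, 0, 0, 0, 5],
    [0, 0, 0, 0, 0, 0, 5]
  ]
}}

```text
clock: 14.48
tool_pos: [479.9, -330.1, 83.0]
eef_rot: [0.439, 0.554, 0.439, -0.554]
ft_force: [-1.2, 0.8, 5.1]
finger_gap: 22.9
```

The soles are on the bench: the vertical force changed from −3 to +5 N. Opening the jaws and rising straight up.

Call:
{"api": "drive_tool", "payload": {
  "increments": [
    [0, 0, 0, 0, 0, 0, 35],
    [0, 0, 0, 0, 0, 0, 50],
    [0, 0, 0, 0, 0, 0, 70],
    [0, 0, 0, 0, 0, 0, 85],
    [0, 0, 0, 0, 0, 0, 85],
    [0, 0, 0, 0, 0, 0, 85],
    [0, 0, 0, 0, 0, 0, 85]
  ]
}}

```text
clock: 15.35
tool_pos: [479.7, -330.0, 82.3]
eef_rot: [0.439, 0.554, 0.439, -0.554]
ft_force: [0.3, 0.3, -0.6]
finger_gap: 85.5
```

Call:
{"api": "drive_tool", "payload": {
  "increments": [
    [-15, 0, 0, 0, 0, 0, 85],
    [-30, 0, 0, 0, 0, 0, 85],
    [-30, 0, 0, 0, 0, 0, 85],
    [-40, 0, 0, 0, 0, 0, 85],
    [-40, 0, 0, 0, 0, 0, 85],
    [-10, 15, 0, 0, 0, 0, 85],
    [0, 30, 0, 0, 0, 0, 85],
    [0, 30, 0, 0, 0, 0, 85],
    [0, 0, 0, 0, 0, 0, 85],
    [0, 0, 0, 0, 0, 0, 85]
  ]
}}

```text
clock: 16.6
tool_pos: [551.9, -347.3, 247.8]
eef_rot: [-0.439, -0.554, -0.439, 0.554]
ft_force: [0.6, 0.3, 1.0]
finger_gap: 85.0
```

```bash
python3 chk.py w5; python3 -c "
from h import *;print(monitor.get_obs()['ft_force'],monitor.get_obs()['clock'])"
```

```text
at [ 551.9 -347.3  247.8] yaw -13.23 tilt axis [-0. -0. -1.] shift [ 163.8  -99.5 -168. ] turn x -0.23
 .  .  .  .  .  .  .  .  .  .  .  .  .  .  .  .  .  .
 .  .  .  .  .  .  .  .  .  .  .  .  .  .  .  .  .  .
 .  .  .  .  .  .  .  .  .  .  .  .  .  .  .  .  .  .
 .  .  .  .  .  .  .  .  .  .  .  .  .  .  .  .  .  .
 .  .  .  .  .  .  .  .  .  .  .  .  .  .  .  .  .  .
 .  .  .  .  .  .  .  .  .  .  .  .  .  .  .  .  .  .
 .  .  .  .  .  .  .  .  .  .  .  .  .  .  .  .  .  .
 .  .  .  .  .  .  .  .  .  .  .  .  .  .  .  .  .  .
 .  .  .  .  .  .  .  .  .  .  .  .  .  .  .  .  .  .
 .  .  .  .  .  .  .  .  .  .  .  .  .  .  .  .  .  .
18  .  .  .  .  .  .  .  .  .  .  .  .  .  .  . 14 10
28 26 26 26 25 26 25 25 26 24 25 24 23 22 22 22 21 11
29 26 27 25 25 24 24 23 24 22 22 21 18 15 14 14 13 14
29 19 19 18 18 18 18 18 19 18 19 18 18 18 19 18 19 18
29 20 20 20 20 20 20 20 20 20 20 20 20 19 21 20 20 20
30 20 20 20 20 20 20 20 20 20 20 19 20 20 20 20 19 20
29 20 19 19 18 19 19 19 18 18 18 18 18 20 18 20 18 18
29 15 15 16 16 15 19 15 20 23 23 23 24 24 24 25 24 16
29 11 23 23 25 24 25 25 27 25 25 26 26 27 26 26 27 11
29 11 26 26 26 27 27 26 28 27 26 27 27 26 26 27 27 11
28 11 27 27 27 27 26 27 27 26 27 25 26 26 25 24 26 12
29 11 25 26 26 25 24 25 24 23 23 22 22 23 22 11 10 11
29 17 20 19 18 16 17 16 17 18 16 18 17 17 17 17 17 17
29 20 20 19 20 19 20 19 19 19 19 20 19 19 19 19 19 20
29 20 20 20 20 20 20 21 20 20 20 20 21 20 20 21 20 20
28 21 20 20 20 20 20 20 20 20 20 20 20 20 21 20 20 20
29 20 20 20 20 20 21 21 20 21 19 20 20 19 20 20 19 20
29 21 20 20 20 21 20 21 20 20 20 20 20 20 20 20 20 19
28 20 20 20 20 21 20 22 21 21 20 20 20 20 21 20 20 20
29 28 29 29 29 29 29 28 28 29 29 29 29 28 28 29 28 28
[-0.33387239 -0.94885335  0.00264218] 16.65
```

View pics/w5.png

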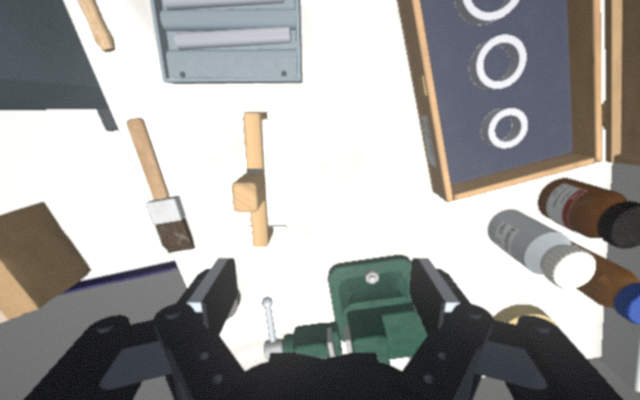

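The rake stands upright beside the tray, with its bar from (255,115) to (261,243). The −y pin lies in its groove, and the visible part of the +y pin does too. Handing in.

```bash
python3 -c "
from h import *;print(job.close_job())"
```

```text
the job is handed in; nothing more can be done
None
```

Both pins are down in their grooves, and the rake stands on the bench on the tray's −y side, released, with the gripper well clear. I set the tines down at the middle of the tray and combed about 53 mm to the +x end, then about 104 mm back towards the other. I handed in at about 16.7 s; no verdict was reported.

- **Pins:** after combing, the depth image showed both pin tops at 26–27 mm, so their centres are about 19 mm up. They are within about 2–3° of the groove direction.
- **Last look:** this confirmed the −y pin in full. Only the edge of the +y pin was in view then, and it matched the earlier image.
- **Rake:** when I set it down, the vertical wrist force went from −3 N to +5 N. After release, the picture showed it standing upright about 30 mm from the tray.
- **Forces:** no wrist force read after any move was above about 6 N.
- **Something odd:** the +y pin had already dropped into its groove before the rake reached the tray. I know of no contact that caused it: the rake was lifted 77 mm clear and the forces were normal. I made the full combing pass anyway.
- **Disagreement:** the top and wrist cameras differed by about 5 mm in absolute position. They agreed within 1 mm on where the tray lay relative to the rake, so I worked from that.

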